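# Rivet the dust-hood cover

## Task

Fasten the yellow cover plate of the lathe's dust hood: take the unused push rivet (the one whose orange pin stands up) from the wooden rack, set it in the plate's empty hole until its head sits fully home with the pin still up, then press the orange pin down flush with the head so that the rivet spreads. Press gently, the plate is thin plastic on a soft foam gasket and cracks if forced, and leave the spent rivet and the other things on the bench where they are.

Things in the scene. Friction and masses are not known exactly. Their poses are not given: they have to be found in the camera images.
- rivet_mid (a point): centre of the unused rivet's head, a black disc 28 mm across, 7 mm thick: underside 3.5 mm below this point, top 3.5 mm above; z is the rivet's axis, up. A 10 mm shank and split legs, tapered at the foot, reach 23.5 mm below the head. About 20 g. Stands loose, upright in either of the rack's two holes, head's underside on the rack's top. Grip it across the head
- pin_top (a point): centre of the top of the rivet's orange pin, 11.6 mm across, on the rivet's axis. At first 8 to 10 mm above the head's top. It slides stiffly down into the head (about 10 N all the way), stops hard when level with the head's top and does not spring back. It spreads the legs: pressed before it is in the hole, the rivet no longer goes in
- hole (a point): centre of the mouth of the empty 11 mm hole, on a square boss 22 mm wide, 5 mm above the yellow plate; z up out of the hole, x and y along the boss's sides, +y towards the already riveted boss (64 mm away, head 7 mm high), then nozzle and black pipe. Hollow 35 mm deep below. Home, the rivet head's underside lies on this mouth and overhangs the boss by 3 mm
- plate: the yellow cover plate, 100 (x) by 140 (y) by 4 mm, origin at the centre of its underside; the empty hole is 32 mm from it in -y. It lies on a foam gasket: it gives by a few millimetres under load and springs back when let go. It cracks when pressed with more than about 22 N; up to 16 N is safe
- rack_top (a point): centre of the top face of the wooden rivet rack, a bar 22 mm wide (x) and 130 mm long (y), rising 40 mm above its 8 mm thick foot, which is 70 by 150 mm and fixed to the bench; two holes 64 mm apart, at 32 mm either side of this point along y. Rivet heads overhang the bar by 3 mm on both x sides
- spent_mid (a point): centre of the head of the spent rivet in the other hole of the rack: same black head, its orange pin already level with the head; bystander
- goblet: turned wooden goblet, 60 mm across and 100 mm tall, standing upright, origin at the centre of its foot; bystander
- glue: white glue bottle, 48 mm across and 120 mm tall, standing, origin at the centre of its foot; bystander
- gouge: turning gouge lying on the bench, 300 mm long along its x, wooden handle 28 mm thick, origin on the bench about mid-length; bystander
Not all that is in view belongs to the job. Leave any purple or white look-alike of the part that bears rivet_mid alone.

How it is judged:
By the outcome, as a careful person would: the job done as asked, in the order asked, and still so for the second after the job is handed in, with the robot touching nothing.
It also fails if it takes over 58 s, if anything falls off the work surface, if the arm or the gripper's body presses on something with over 40 N, if the wrist force passes 120 N, or if a joint passes its speed limit or range.

## Robot

A 7-joint arm with a two-finger parallel gripper is mounted at the origin on the work surface. World frame = base frame: x ahead of the robot, y to its left, z up, the work surface at z = 0. Lengths are in mm, angles in rad, forces in N, time in s.
With the tool pointing down it reaches from about 400 to 875 mm from the base axis. Payload 4.4 kg.
Tool frame: the origin (TCP) lies on the centre line of the jaws, within the pads' length; the fingertips stand 11 mm ahead of it and the grasp point (between the pads) lies 8 mm behind it (r.tip_extent is the distance from the TCP to the fingertips, in mm); z points along the fingers, y is the line along which they close (so a half turn about z gives the same grasp; the last joint's range is limited). The gripper opens to 85 mm and grips with 20 to 120 N. Pads are 22 mm wide; open, the fingers measure 114 mm over their backs; the gripper's body (76 mm by 85 mm) begins 54 mm behind the grasp point. The pads swing forward as they close: fully open they stand 13 mm farther back than shut.
Start: joints at [1.045, 0.628, 0.038, 1.517, -0.027, 0.996, -0.02], TCP at [288.478, -582.493, 242.313] pointing down, gripper open.
Joint ranges: [-3.06, 3.06], [-0.37, 2.12], [-1.25, 1.32], [0.18, 2.47], [-1.1, 4.24], [0.23, 1.98], [-2.94, 2.94]. Speed limits (rad/s): [2.57, 2.57, 3.14, 3.14, 3.14, 3.14, 3.14].

## Interface

Orientations are given as a unit quaternion [x, y, z, w].
In Python, from cell import r gives the robot as it stands.
- The arm moves only by the tool arm_command, never from a script. Its argument "rows" is a list that holds one entry, the list of rows, each a list of 5 numbers: the closure, from 0 (fully open) to 1 (shut), then the shift along the world's x, y, z in units of 50 mm (1.0 is 50 mm), then the turn about the world's z in units of 5 degrees (1.0 is 5 degrees). In form: [[[fingers, tx, ty, tz, spin], ...]]. A call has 1 to 10 rows; each row shifts and turns the commanded pose from where the row before left it; what a row does not reach is not made up. A row lasts 1/10 s, in which the tool goes at most 50 mm and 8.59 degrees, less where a joint would pass 70% of its speed; a pose out of reach is approached as far as the arm can. A call is refused whole if a number of a shift passes 1 or a number of a turn 1, either way. A call with a gripper value outside its range is refused whole. The fingers move at their own pace and stop on an object; "newtons" is the grip in N (left out, the last holds). Time passes only in rows, so rows that do not move let the fingers close. It gives the time, the measured TCP pose, the force, the opening and the grip force at its end, in the units of the state.
- r.observe(): the state, without advancing time (a new reading comes with each control period).
- r.camera(name): name is "scene" or "top"; returns a dict with "pixels" (480x640x3 uint8, blue, green, red), "K" (3x3 intrinsics, pixels), "eye" and "attitude" of the camera in the world. Camera axes: x right, y up, looking along -z (the intrinsics and any distortion apply to the point x, -y, -z); pixel columns grow to the right and rows downward; lengths in mm; the calibration is good to about 2 mm. A picture is of the moment at which its call begins. There is no depth.
- r.finish_job(): hands the job in; it is judged then, once.
The state is a dict: "t": time; "qpos": joint angles; "qvel": joint speeds; "effort": joint torques, N m; "tool_pos": TCP position; "orientation": TCP orientation; "ft_force": force on the tool from outside, world axes, zero at the start; "wrist_torque": the same for the moment, N m; "width": finger opening in mm; "finger_force": force on a finger pad.
Only numpy, scipy, OpenCV 4.12 (cv2) and the standard library are available. Lean on these libraries where they do the work, as an engineer would, in place of code of your own. Each camera call takes 0.05 s, during which the arm holds its last target. There are 200 camera calls.

## Working session

There is one attempt and no reset: what is moved stays moved. The work goes in short steps, Python scripts to look and compute and a tool call to move; the robot and the scene stay as the last step left them, time stands still between calls to the robot, and variables do not carry over. Pictures are saved under pics/ and viewed, at most 10 in all, crops included, and the job is handed in when it is done.

Besides the shell and the picture viewer there is one more tool, called in YAML: its name, and indented under it one key for each argument. arm_command: Moves the arm, as the interface text tells. Its arguments: {"type":"object","properties":{"rows":{"type":"array"},"newtons":{"type":"number"}},"required":["rows"]}

```bash
mkdir -p pics
cat > h.py <<'E'
import numpy as np, cv2
from cell import r
from scipy.spatial.transform import Rotation as R
def cam(n):
    c=r.camera(n); 
    return c
def att(c):
    a=np.array(c["attitude"],float)
    return a if a.shape==(3,3) else R.from_quat(a).as_matrix()
def ray(c,u,v):
    K=np.array(c["K"]); d=c.get("dist",c.get("distortion"))
    p=cv2.undistortPoints(np.array([[[u,v]]],float),K,None if d is None else np.array(d,float))[0,0]
    return np.array(c["eye"],float),att(c)@np.array([p[0],-p[1],-1])
def atz(c,u,v,z):
    e,d=ray(c,u,v); return e+d*(z-e[2])/d[2]
def tri(c1,p1,c2,p2):
    e1,d1=ray(c1,*p1); e2,d2=ray(c2,*p2)
    s=np.linalg.lstsq(np.c_[d1,-d2],e2-e1,rcond=None)[0]
    a,b=e1+s[0]*d1,e2+s[1]*d2; return (a+b)/2,np.linalg.norm(a-b)
def proj(c,P):
    q=att(c).T@(np.array(P,float)-np.array(c["eye"],float)); q=q*[1,-1,-1]
    d=c.get("dist",c.get("distortion"))
    return cv2.projectPoints(q.reshape(1,1,3),np.zeros(3),np.zeros(3),np.array(c["K"],float),None if d is None else np.array(d,float))[0].ravel()
E
python3 - <<'E'
from h import *
for n in("scene","top"):
    c=cam(n); cv2.imwrite(f"pics/{n}0.png",c["pixels"]); print({k:v for k,v in c.items() if k!="pixels"})
print(r.observe(), r.tip_extent)
E
```

```text
{'K': array([[539.12045603,   0.        , 316.70595179],
       [  0.        , 539.12045603, 250.6170988 ],
       [  0.        ,   0.        ,   1.        ]]), 'eye': array([1475.90756507, -577.23501073,  705.23146415]), 'attitude': array([0.40765979, 0.26248984, 0.48679484, 0.72659711])}
{'K': array([[502.55788821,   0.        , 319.15438615],
       [  0.        , 502.55788821, 237.25621816],
       [  0.        ,   0.        ,   1.        ]]), 'eye': array([ 417.08090164, -183.92547159,  970.62604561]), 'attitude': array([-0.05650961,  0.04969813,  0.71340645, -0.69669792])}
{'t': 0.1, 'qpos': array([ 1.04516291,  0.62923689,  0.03842502,  1.51825151, -0.02701973,
        0.99629983, -0.01997072]), 'qvel': array([ 0.00118778, -0.00260509, -0.0006391 , -0.00155596, -0.00075222,
       -0.00066405, -0.00051841]), 'effort': array([ 2.96713566e-03, -5.64524031e+01,  1.23060923e+00, -1.93972188e+01,
        1.13355313e-02,  5.35919200e-03, -6.57237635e-06]), 'tool_pos': array([ 288.27677858, -581.98460648,  241.49678726]), 'orientation': array([ 9.73681061e-01,  2.27913332e-01, -1.85177389e-04, -8.18703904e-04]), 'ft_force': array([ 0.18896657,  0.33781816, -0.91151576]), 'wrist_torque': array([ 0.00379175, -0.00585167,  0.02653724]), 'finger_force': 0.0, 'width': 85.14101018487995} 11.0
```

View pics/scene0.png

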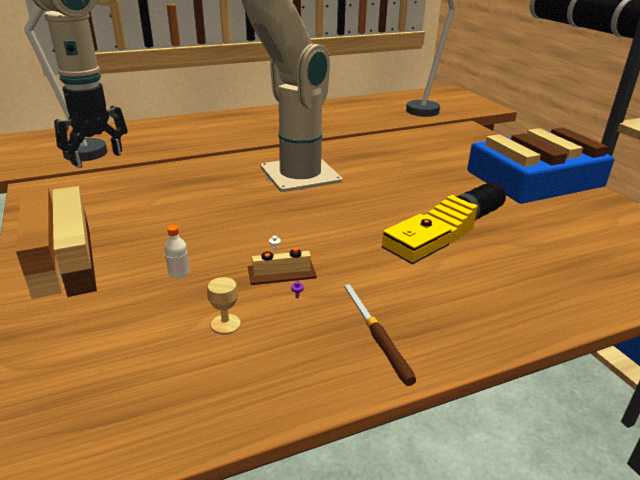

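View pics/top0.png

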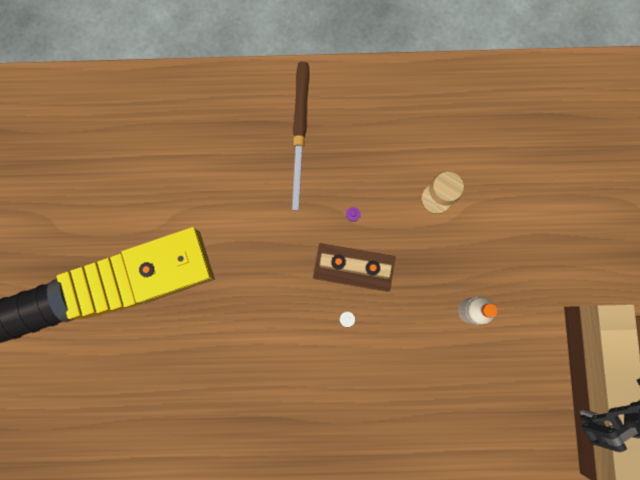

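Scene picture: rack heads at about (267,256) and (295,253), purple look-alike (297,289), white look-alike (275,241), hole boss (409,233), fixed rivet (426,223). Top picture: heads (339,262) and (373,268), hole (181,259), riveted boss (147,269), purple (353,214), white (347,319). Next, a close crop to choose between the two black rack heads.

Run:
```python
import cv2,numpy as np
s=cv2.imread("pics/scene0.png");t=cv2.imread("pics/top0.png")
f=lambda im,u,v,w,h,k:cv2.resize(im[v:v+h,u:u+w],None,fx=k,fy=k,interpolation=cv2.INTER_CUBIC)
a=f(s,245,232,80,60,5);b=f(t,310,235,80,60,5);c=f(s,375,205,80,60,5);d=f(t,130,225,80,60,5)
cv2.imwrite("pics/crop0.png",np.vstack([np.hstack([a,b]),np.hstack([c,d])]))
```

```text
(no output)
```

View pics/crop0.png

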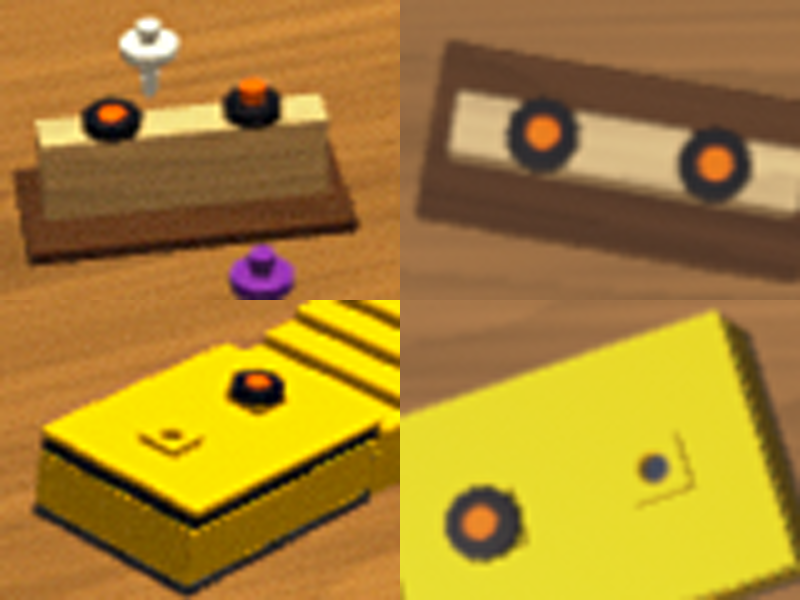

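The unused rivet is the rack head at scene (295,253) / top (339,262), because its pin stands up. The spent one is (267,256) / (373,268), with its pin level. The hole is at scene (409,232) / top (180.6,258.6).

```bash
cat >> h.py <<'E'
def blob(im,box,kind):
    u,v,w,h=box; p=cv2.cvtColor(im[v:v+h,u:u+w],cv2.COLOR_BGR2HSV).astype(int)
    H,S,V=p[...,0],p[...,1],p[...,2]
    o=(H>3)&(H<17)&(S>190)&(V>150)
    k=(V<75)&((S<120)|(V<45))
    m={'o':o,'k':k,'ok':o|k}[kind].astype(np.uint8)
    n,l,s,c=cv2.connectedComponentsWithStats(m,connectivity=8)
    i=1+np.argmax(s[1:,4]); return c[i]+[u,v],s[i,4]
E
python3 - <<'E'
from h import *
S=cam("scene");T=cam("top")
bx={"riv":((282,244,28,18),(325,250,28,25)),"spent":((255,248,25,16),(361,256,26,26)),"fixed":((418,214,18,18),(137,258,22,22))}
for n,(a,b) in bx.items():
    for k in('o','ok'):
        try:
            p,na=blob(S["pixels"],a,k);q,nb=blob(T["pixels"],b,k)
            print(n,k,p.round(1),na,q.round(1),nb,*tri(S,p,T,q))
        except Exception as e: print(n,k,e)
print("hole",tri(S,(409.3,231.8),T,(180.6,258.6)))
for z in(51.5,): print(atz(T,338.8,261.8,z),atz(T,373,267.8,z))
# plate corners in top: estimate via yellow edges
for n,P in(("w",(347,319)),("p",(353,214))): print(n,atz(T,*P,20))
E
```

```text
riv o [295.2 248.5] 17 [338.2 261.2] 33 [ 509.46422525 -210.97859531   64.9629493 ] 1.7386933297024183
riv ok [295.2 253.9] 52 [338.1 261.3] 136 [ 510.54744056 -211.25254512   51.17514914] 1.9988055024078044
spent o [267. 254.] 15 [372.6 267.4] 33 [ 497.27756572 -273.61356918   57.48158376] 2.183724631749185
spent ok [266.9 255.9] 60 [372.5 267.3] 136 [ 497.86957927 -273.98287559   52.86717838] 2.4611816009107406
fixed o [426.1 220.9] 10 [145.5 269. ] 26 [503.66554578 138.93101673  63.23899084] 1.970109502255383
fixed ok [425.9 222.6] 43 [147.  269.2] 86 [503.85809222 138.25992887  58.42884514] 1.0298280657103125
hole (array([522.62260851,  78.97128897,  54.45988751]), np.float64(0.3025934908577981))
[ 509.97974907 -211.65551219   51.5       ] [ 497.45418781 -273.90889039   51.5       ]
w [ 405.67424797 -224.82367885   20.        ]
p [ 604.8623698 -242.5762501   20.       ]
```

arm_command:
  rows:
    - [[0,0.444,0.74,0,1],[0,0.444,0.74,0,1],[0,0.444,0.74,0,1],[0,0.444,0.74,0,1],[0,0.444,0.74,0,1],[0,0.444,0.74,0,1],[0,0.444,0.74,0,1],[0,0.444,0.74,0,1],[0,0.444,0.74,0,1],[0,0.444,0.74,0,1]]
  newtons: 25

```text
t: 1.2
tool_pos: [511.1, -211.0, 242.4]
orientation: [0.785, 0.619, -0.0, 0.0]
ft_force: [1.2, 0.7, 0.1]
width: 85.7
finger_force: 0.0
```

arm_command:
  rows:
    - [[0.3,0,0,-0.5,0.44],[0.3,0,0,-0.5,0],[0.3,0,0,-0.5,0],[0.3,0,0,-0.5,0],[0.3,0,0,0,0],[0.3,0,0,0,0],[0.3,0,0,0,0],[0.3,0,0,0,0]]

```text
t: 2.0
tool_pos: [511.4, -212.8, 143.7]
orientation: [0.774, 0.633, 0.001, 0.001]
ft_force: [0.4, 0.1, 1.0]
width: 59.9
finger_force: 0.0
```

```bash
cat >> h.py <<'E'
def st():
    o=r.observe(); y=R.from_quat(o["orientation"]).as_matrix()[:,1]
    print("t",round(o["t"],2),"tcp",np.round(o["tool_pos"],1),"yaw",round(np.degrees(np.arctan2(y[1],y[0])),1),"f",np.round(o["ft_force"],1),"w",round(o["width"],1),"ff",round(o["finger_force"],1),"q",np.round(o["qpos"],2)); return o
def crops(name,L,k=5,w=80,h=60):
    ims=[]
    for n,P in L:
        c=cam(n); u,v=(proj(c,P)-[w/2,h/2]).astype(int); u,v=np.clip(u,0,640-w),np.clip(v,0,480-h)
        ims.append(cv2.resize(c["pixels"][v:v+h,u:u+w],None,fx=k,fy=k,interpolation=cv2.INTER_CUBIC)); print(n,"crop origin",u,v,"k",k)
    cv2.imwrite(f"pics/{name}.png",np.hstack(ims))
E
python3 - <<'E'
from h import *
st(); crops("app",[("scene",(510,-211,80)),("top",(510,-211,80))],4,100,110)
E
```

```text
t 2.0 tcp [ 511.4 -212.8  143.7] yaw -11.5 f [0.4 0.1 1. ] w 59.9 ff 0.0 q [ 0.47  0.63 -0.2   1.88  0.19  0.65 -0.04]
scene crop origin 245 187 k 4
top crop origin 288 205 k 4
```

View pics/app.png

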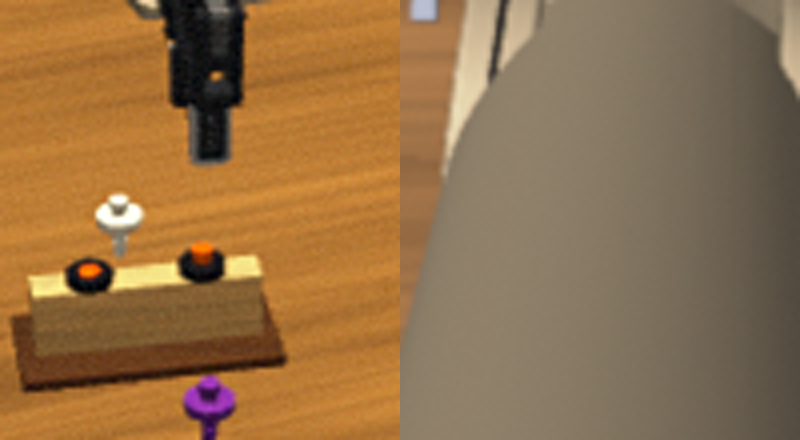

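Run:
```python
from h import *
c=cam("scene");st()
g=np.array([np.cos(np.radians(-11.5)),np.sin(np.radians(-11.5)),0])
for s in (30,36,42):
  for z in(128,132,136,140,144): print(s,z,proj(c,np.array([511,-212,z])+g*s*[1,1,1]).round(1))
```

```text
t 2.15 tcp [ 510.9 -212.7  143.2] yaw -11.5 f [-0.3 -0.3  0.3] w 59.8 ff 0.0 q [ 0.47  0.63 -0.2   1.88  0.19  0.65 -0.04]
30 128 [297.5 231.2]
30 132 [297.5 229.5]
30 136 [297.5 227.9]
30 140 [297.5 226.3]
30 144 [297.5 224.6]
36 128 [298.  232.5]
36 132 [298.  230.9]
36 136 [298.  229.3]
36 140 [298.  227.6]
36 144 [298. 226.]
42 128 [298.5 233.9]
42 132 [298.5 232.3]
42 136 [298.5 230.7]
42 140 [298.4 229. ]
42 144 [298.4 227.4]
```

arm_command:
  rows:
    - [[0.5,0,0.01,-0.2,0],[0.5,0,0,-0.3,0],[0.5,0,0,-0.3,0],[0.5,0,0,-0.2,0],[0.5,0,0,-0.2,0],[0.5,0,0,0,0],[0.5,0,0,0,0],[0.5,0,0,0,0]]

```text
t: 2.95
tool_pos: [510.9, -212.2, 82.8]
orientation: [0.774, 0.633, 0.0, 0.0]
ft_force: [-1.1, -0.1, -0.3]
width: 42.5
finger_force: 0.0
```

Run:
```python
from h import *
st();st(); crops("app2",[("scene",(510,-211,70))],8,80,60)
```

```text
t 2.95 tcp [ 510.9 -212.2   82.8] yaw -11.5 f [-1.1 -0.1 -0.3] w 42.5 ff 0.0 q [ 0.45  0.72 -0.17  1.92  0.22  0.52 -0.07]
t 2.95 tcp [ 510.9 -212.2   82.8] yaw -11.5 f [-1.1 -0.1 -0.3] w 42.5 ff 0.0 q [ 0.45  0.72 -0.17  1.92  0.22  0.52 -0.07]
scene crop origin 255 216 k 8
```

View pics/app2.png

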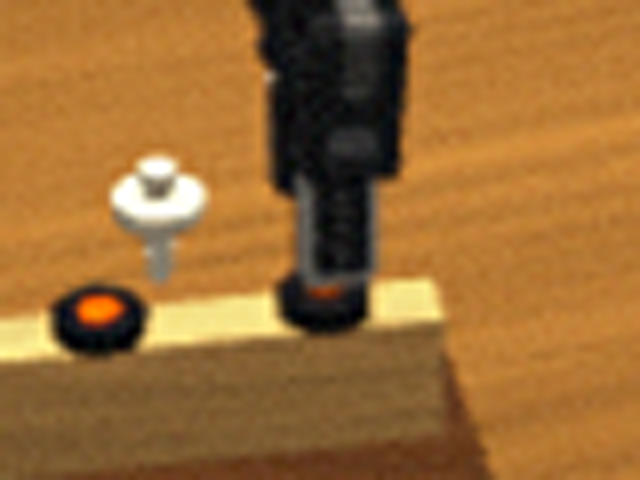

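arm_command:
  rows:
    - [[0.5,0,0.01,-0.25,0],[0.5,0,0,-0.15,0],[0.5,0,0,-0.1,0],[0.5,0,0,0,0],[0.6,0,0,0,0],[0.7,0,0,0,0],[0.8,0,0,0,0],[0.9,0,0,0,0],[0.9,0,0,0,0],[0.9,0,0,0,0]]
  newtons: 30

```text
t: 4.0
tool_pos: [510.7, -211.6, 57.6]
orientation: [0.774, 0.633, 0.0, 0.0]
ft_force: [-0.6, -0.4, 2.0]
width: 25.8
finger_force: 29.6
```

Run:
```python
from h import *
st(); crops("grip",[("scene",(510,-211,60))],8,80,60);st()
c=cam("scene")
g=np.array([np.cos(np.radians(-11.5)),np.sin(np.radians(-11.5)),0])
for s in (14,20,26):
  for z in(44,48,52): print(s,z,((proj(c,np.array([511,-212,z])+g*s)-[255,216])*8).round(0))
```

```text
t 4.0 tcp [ 510.7 -211.6   57.6] yaw -11.5 f [-0.6 -0.4  2. ] w 25.8 ff 29.6 q [ 0.44  0.76 -0.15  1.93  0.23  0.47 -0.08]
scene crop origin 255 220 k 8
t 4.05 tcp [ 510.7 -211.6   57.5] yaw -11.5 f [ 0.5 -0.9  2.6] w 25.9 ff 29.6 q [ 0.44  0.76 -0.15  1.93  0.23  0.47 -0.08]
14 44 [332. 352.]
14 48 [332. 340.]
14 52 [332. 328.]
20 44 [335. 364.]
20 48 [335. 352.]
20 52 [335. 340.]
26 44 [339. 375.]
26 48 [339. 363.]
26 52 [339. 351.]
```

View pics/grip.png

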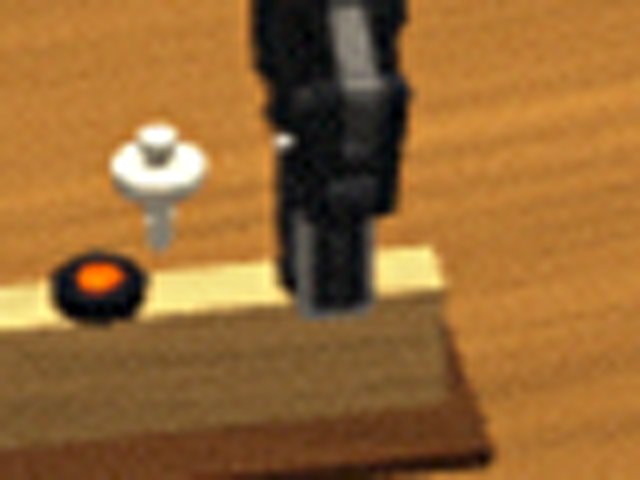

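arm_command:
  rows:
    - [[0.9,0,0,0.1,0],[0.9,0,0,0.3,0],[0.9,0,0,0.5,0],[0.9,0,0,0.5,0],[0.9,0,0,0,0],[0.9,0,0,0,0]]

```text
t: 4.7
tool_pos: [510.6, -211.6, 127.7]
orientation: [0.774, 0.633, 0.0, 0.0]
ft_force: [-1.0, 0.2, -0.5]
width: 25.9
finger_force: 29.7
```

Run:
```python
from h import *
st(); crops("lift",[("scene",(510,-211,100))],8,80,70);st()
```

```text
t 4.7 tcp [ 510.6 -211.6  127.7] yaw -11.5 f [-1.   0.2 -0.5] w 25.9 ff 29.7 q [ 0.47  0.65 -0.19  1.89  0.2   0.61 -0.05]
scene crop origin 255 200 k 8
t 4.75 tcp [ 509.9 -211.4  127. ] yaw -11.5 f [-1.6 -0.  -0.6] w 26.2 ff 29.7 q [ 0.47  0.65 -0.19  1.89  0.2   0.61 -0.05]
```

View pics/lift.png

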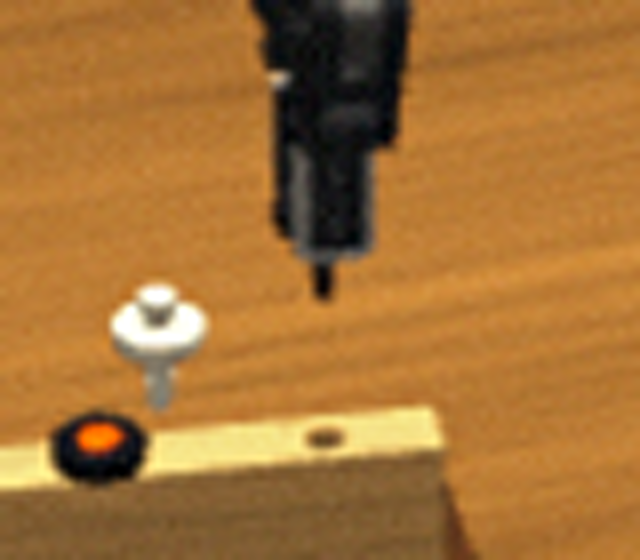

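The rivet hangs upright between the pads, legs at crop (322,280), and the empty rack hole shows at (325,438). I'll refine the plate hole with sub-pixel centroids, using the rack hole to check for bias.

Run:
```python
from h import *
def dark(im,c,rad,ch=2):
    # darkness-weighted centroid, iterated
    g=cv2.GaussianBlur(im[...,ch].astype(float),(0,0),.5); c=np.array(c,float)
    for _ in range(6):
        yy,xx=np.mgrid[int(c[1])-rad:int(c[1])+rad+1,int(c[0])-rad:int(c[0])+rad+1]
        p=g[yy,xx]; bg=np.percentile(p,75); w=np.clip(bg-p-.35*(bg-p.min()),0,None)
        c=np.array([(xx*w).sum(),(yy*w).sum()])/w.sum()
    return c
S=cam("scene");T=cam("top")
p=dark(S["pixels"],(409.3,231.8),3);q=dark(T["pixels"],(180.6,258.6),4)
print("plate hole",p,q,*tri(S,p,T,q),"topz54.5",atz(T,*q,54.5),"scz",atz(S,*p,54.5))
h=dark(S["pixels"],(255+325/8,200+438/8),3); print("rack hole",h,atz(S,*h,48))
a,_=blob(S["pixels"],(418,214,18,18),'ok');b,_=blob(T["pixels"],(137,258,22,22),'ok')
print("fixed",a,b,tri(S,a,T,b),atz(T,*b,58),atz(S,*a,58))
cv2.imwrite("pics/tt.png",T["pixels"])
# yellow plate top edges in top view
hsv=cv2.cvtColor(T["pixels"],cv2.COLOR_BGR2HSV)
m=cv2.inRange(hsv,(22,150,170),(35,255,255)); m[:, :125]=0
cs,_=cv2.findContours(m,cv2.RETR_EXTERNAL,cv2.CHAIN_APPROX_NONE); k=max(cs,key=cv2.contourArea)
ap=cv2.approxPolyDP(k,4,True)[:,0]; print([(tuple(x),atz(T,*x,49.5).round(1)[:2]) for x in ap])
```

```text
plate hole [408.18414475 233.09567351] [180.34743781 258.1991768 ] [522.8443125   78.34992321  51.61307729] 3.7149384877265526 topz54.5 [523.30490321  79.29481046  54.5       ] scz [527.1227747   73.29822203  54.5       ]
rack hole [295.09495339 260.14926304] [ 529.79237462 -219.97424066   48.        ]
fixed [425.81818182 222.56818182] [147.24691358 269.20987654] (array([503.90172201, 137.93506349,  58.64891052]), np.float64(0.7839134089067845)) [504.13325402 138.54497551  58.        ] [502.96903861 138.17178298  58.        ]
[((np.int32(193), np.int32(227)), array([581.8,  58.2])), ((np.int32(125), np.int32(250)), array([541.7, 184. ])), ((np.int32(125), np.int32(306)), array([438.6, 180.4])), ((np.int32(208), np.int32(277)), array([487.9,  29.2]))]
```

arm_command:
  rows:
    - [[0.9,0.032,0.726,0.05,0.73],[0.9,0.032,0.726,0.05,0.73],[0.9,0.032,0.726,0,0.73],[0.9,0.032,0.726,0,0.73],[0.9,0.032,0.726,0,0.73],[0.9,0.032,0.726,0,0.73],[0.9,0.032,0.726,0,0.73],[0.9,0.032,0.726,0,0.73],[0.9,0,0,0,0],[0.9,0,0,0,0]]

```text
t: 5.85
tool_pos: [522.5, 79.7, 131.4]
orientation: [0.589, 0.808, -0.001, -0.001]
ft_force: [0.5, -1.6, -1.2]
width: 25.6
finger_force: 29.7
```

arm_command:
  rows:
    - [[0.9,0,0,-0.25,0],[0.9,0,0,-0.3,0],[0.9,0,0,-0.1,0],[0.9,0,0,0,0],[0.9,0,0,0,0],[0.9,0,0,0,0]]

```text
t: 6.45
tool_pos: [523.7, 78.7, 100.2]
orientation: [0.59, 0.808, 0.0, 0.0]
ft_force: [0.6, -0.0, 0.1]
width: 26.6
finger_force: 29.7
```

Run:
```python
from h import *
st(); crops("over",[("scene",(523,79,75)),("top",(523,79,65))],8,50,70);st()
```

```text
t 6.45 tcp [523.7  78.7 100.2] yaw 17.7 f [ 0.6 -0.   0.1] w 26.6 ff 29.7 q [-0.03  0.68 -0.26  1.97  0.32  0.53 -0.2 ]
scene crop origin 385 189 k 8
top crop origin 153 222 k 8
t 6.55 tcp [523.6  78.9 100.3] yaw 17.7 f [-0.2 -0.  -0.6] w 26.3 ff 29.7 q [-0.03  0.68 -0.26  1.97  0.32  0.53 -0.2 ]
```

View pics/over.png

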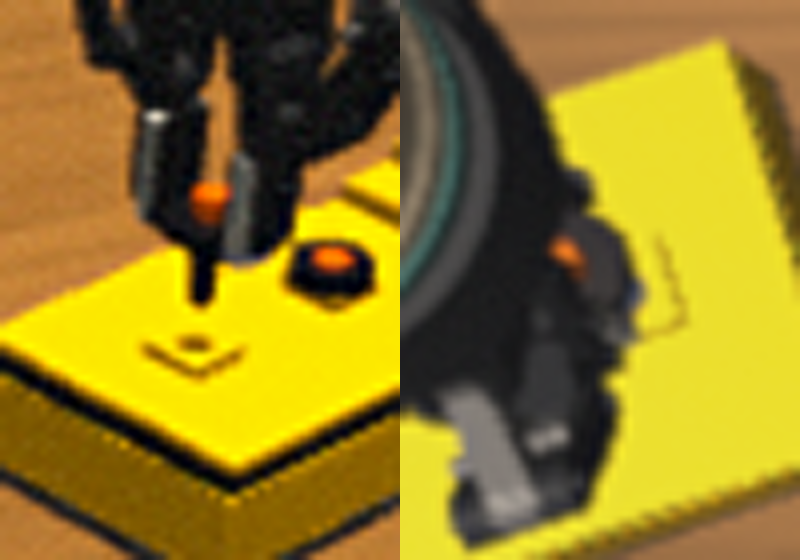

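Run:
```python
from h import *
c=cam("scene"); st()
for P in((523.5,78.9,54.5),(523.5,78.9,67),(523.5,78.9,75),(523.5,78.9,103)): print(P,((proj(c,P)-[385,189])*8).round(1))
J=[(proj(c,np.array([523.5,78.9,54.5])+d)-proj(c,[523.5,78.9,54.5]))*8 for d in np.eye(3)]; print(np.round(J,2))
im=c["pixels"].astype(int)
for v in range(222,229): print(v,im[v,405:416,2])
print()
for v in range(229,236): print(v,im[v,403:416,1])
```

```text
t 6.6 tcp [523.6  78.9 100.3] yaw 17.7 f [ 0.5 -0.2 -1.4] w 25.9 ff 29.7 q [-0.03  0.68 -0.26  1.97  0.32  0.53 -0.2 ]
(523.5, 78.9, 54.5) [195.2 343.8]
(523.5, 78.9, 67) [199.6 307.9]
(523.5, 78.9, 75) [202.5 284.7]
(523.5, 78.9, 103) [212.6 202.4]
[[ 1.72  1.54]
 [ 2.85 -0.6 ]
 [ 0.35 -2.86]]
222 [254 255 255 191  48   0  45 215 248 191 199]
223 [253 255 255 191  39   0  49 233 255 255 255]
224 [252 255 255 182  23   0  41 239 255 255 255]
225 [253 255 255 189  33   0  80 255 255 254 253]
226 [253 254 255 220  82  28 162 255 255 253 252]
227 [252 253 255 255 212 184 255 255 254 252 252]
228 [252 253 254 255 255 255 255 254 253 252 252]

229 [233 231 233 232 237 234 239 238 237 235 232 234 235]
230 [237 237 237 237 224 213 210 224 235 235 233 236 234]
231 [211 234 241 225 163 113 112 130 195 234 237 235 232]
232 [128 139 203 227 172 110 104 103 177 234 239 197 189]
233 [145 102 103 172 224 235 242 239 232 201 146 114 186]
234 [234 207 142 113 124 176 235 204 145 114 151 168 224]
235 [236 237 237 205 145 106 122 111 151 163 225 233 238]
```

The predicted rivet axis lands on the hole centre (crop (195,344)) and matches the legs at (202,285). I'll lower it slowly.

arm_command:
  rows:
    - [[0.9,0,0,-0.08,0],[0.9,0,0,-0.08,0],[0.9,0,0,-0.06,0],[0.9,0,0,-0.04,0],[0.9,0,0,-0.04,0],[0.9,0,0,-0.04,0],[0.9,0,0,0,0]]

```text
t: 7.3
tool_pos: [523.1, 78.9, 82.5]
orientation: [0.59, 0.808, -0.0, -0.0]
ft_force: [0.3, 0.5, 0.5]
width: 26.1
finger_force: 29.7
```

arm_command:
  rows:
    - [[0.9,0,0,-0.05,0],[0.9,0,0,-0.05,0],[0.9,0,0,-0.05,0],[0.9,0,0,-0.03,0],[0.9,0,0,-0.03,0],[0.9,0,0,0,0]]

```text
t: 7.9
tool_pos: [523.2, 78.9, 72.1]
orientation: [0.59, 0.808, -0.0, -0.0]
ft_force: [0.0, -1.6, -0.3]
width: 26.3
finger_force: 29.7
```

arm_command:
  rows:
    - [[0.9,0,0,-0.04,0],[0.9,0,0,-0.04,0],[0.9,0,0,-0.04,0],[0.9,0,0,-0.02,0],[0.9,0,0,0,0]]

```text
t: 8.4
tool_pos: [523.1, 78.9, 65.1]
orientation: [0.59, 0.808, -0.0, -0.0]
ft_force: [0.3, -0.4, 0.1]
width: 26.2
finger_force: 29.7
```

Run:
```python
from h import *
st(); crops("home",[("scene",(523,79,60))],8,80,60);st()
```

```text
t 8.4 tcp [523.1  78.9  65.1] yaw 17.7 f [ 0.3 -0.4  0.1] w 26.2 ff 29.7 q [-0.06  0.74 -0.22  1.99  0.35  0.45 -0.23]
scene crop origin 369 199 k 8
t 8.45 tcp [523.2  78.9  65.2] yaw 17.7 f [-0.4 -0.6  0.2] w 26.0 ff 29.7 q [-0.06  0.74 -0.22  1.99  0.35  0.45 -0.23]
```

View pics/home.png

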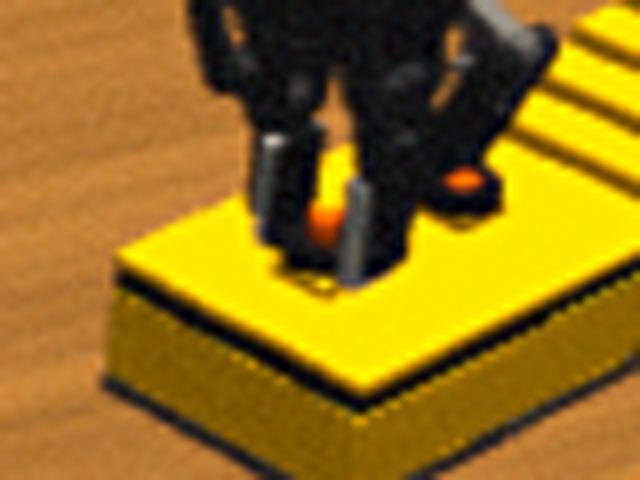

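The head at crop (320,255) is just above the boss, the legs are in the hole and the pin still stands at (327,220). I'll press down in small steps until contact.

arm_command:
  rows:
    - [[0.9,0,0,-0.02,0],[0.9,0,0,-0.02,0],[0.9,0,0,0,0]]

```text
t: 8.75
tool_pos: [523.4, 78.9, 63.3]
orientation: [0.59, 0.808, 0.0, 0.0]
ft_force: [-0.6, -0.5, 1.2]
width: 25.6
finger_force: 29.7
```

arm_command:
  rows:
    - [[0.9,0,0,-0.02,0],[0.9,0,0,0,0],[0.9,0,0,0,0]]

```text
t: 9.05
tool_pos: [523.4, 78.9, 62.5]
orientation: [0.59, 0.808, 0.0, 0.0]
ft_force: [-0.7, 0.8, 4.0]
width: 26.1
finger_force: 29.9
```

arm_command:
  rows:
    - [[0.9,0,0,-0.02,0],[0.9,0,0,0,0],[0.9,0,0,0,0]]

```text
t: 9.35
tool_pos: [523.4, 78.9, 61.7]
orientation: [0.59, 0.808, 0.0, 0.0]
ft_force: [-1.7, -0.9, 6.7]
width: 26.1
finger_force: 30.2
```

arm_command:
  rows:
    - [[0.55,0,0,0,0],[0.5,0,0,0,0],[0.5,0,0,0,0],[0.5,0,0,0,0],[0.5,0,0,0.1,0],[0.5,0,0,0.4,0],[0.5,0,0,0.4,0],[0.5,0,0,0,0],[0.5,0,0,0,0]]

```text
t: 10.25
tool_pos: [523.5, 78.8, 106.7]
orientation: [0.59, 0.808, 0.0, 0.0]
ft_force: [0.4, 1.0, -0.9]
width: 42.4
finger_force: 0.0
```

Run:
```python
from h import *
st(); crops("rel",[("scene",(523,79,75))],8,80,60);st()
```

```text
t 10.25 tcp [523.5  78.8 106.7] yaw 17.7 f [ 0.4  1.  -0.9] w 42.4 ff 0.0 q [-0.03  0.67 -0.26  1.97  0.32  0.54 -0.2 ]
scene crop origin 370 194 k 8
t 10.3 tcp [523.   78.7 106.1] yaw 17.7 f [-0.2  1.1 -1.1] w 42.6 ff 0.0 q [-0.03  0.67 -0.26  1.97  0.32  0.54 -0.2 ]
```

View pics/rel.png

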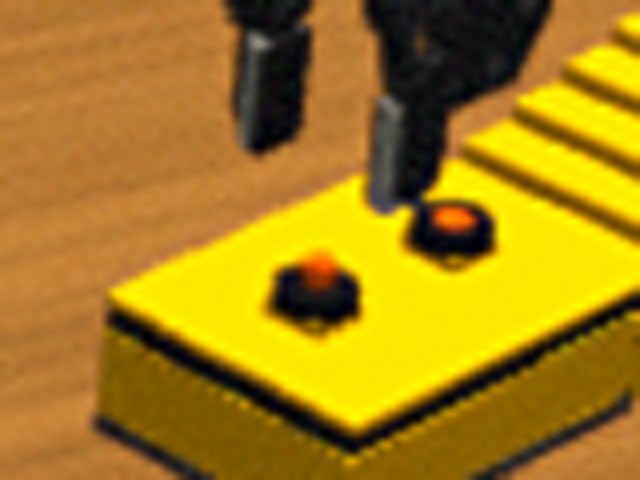

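The rivet is seated level with its neighbour, head at crop (315,290), and the pin is still up at (320,268). Next I shut the fingers and press the pin.

arm_command:
  rows:
    - [[1,0,0,0,0],[1,0,0,0,0],[1,0,0,0,0],[1,0,0,0,0],[1,0,0,0,0],[1,0,0,-0.2,0],[1,0,0,-0.16,0],[1,0,0,-0.06,0],[1,0,0,0,0],[1,0,0,0,0]]

```text
t: 11.3
tool_pos: [523.2, 79.0, 85.1]
orientation: [0.59, 0.808, -0.0, -0.0]
ft_force: [-0.7, 0.6, 1.0]
width: 0.0
finger_force: 0.0
```

arm_command:
  rows:
    - [[1,0,0,-0.02,0],[1,0,0,-0.02,0],[1,0,0,-0.02,0],[1,0,0,-0.02,0],[1,0,0,0,0],[1,0,0,0,0]]

```text
t: 11.9
tool_pos: [523.3, 78.9, 81.3]
orientation: [0.59, 0.808, 0.0, -0.0]
ft_force: [0.5, 0.2, 0.2]
width: -0.0
finger_force: 0.0
```

arm_command:
  rows:
    - [[1,0,0,-0.02,0],[1,0,0,-0.02,0],[1,0,0,-0.02,0],[1,0,0,0,0],[1,0,0,0,0]]

```text
t: 12.4
tool_pos: [523.4, 78.9, 78.7]
orientation: [0.59, 0.808, 0.0, 0.0]
ft_force: [-0.8, -0.7, 6.2]
width: 0.0
finger_force: 2.8
```

arm_command:
  rows:
    - [[1,0,0,-0.02,0],[1,0,0,0,0],[1,0,0,-0.02,0],[1,0,0,0,0]]

```text
t: 12.8
tool_pos: [523.4, 78.9, 77.1]
orientation: [0.59, 0.808, 0.0, 0.0]
ft_force: [-1.1, 0.0, 9.6]
width: 0.1
finger_force: 4.8
```

arm_command:
  rows:
    - [[1,0,0,-0.02,0],[1,0,0,0,0],[1,0,0,-0.02,0],[1,0,0,0,0]]

```text
t: 13.2
tool_pos: [523.4, 79.0, 75.1]
orientation: [0.59, 0.808, 0.0, 0.0]
ft_force: [-0.7, -0.9, 9.8]
width: -0.2
finger_force: 4.9
```

arm_command:
  rows:
    - [[1,0,0,-0.02,0],[1,0,0,-0.02,0],[1,0,0,-0.02,0],[1,0,0,0,0],[1,0,0,0,0]]

```text
t: 13.7
tool_pos: [523.5, 79.0, 72.2]
orientation: [0.59, 0.808, 0.0, 0.0]
ft_force: [-2.5, -0.5, 10.3]
width: 0.0
finger_force: 4.8
```

arm_command:
  rows:
    - [[1,0,0,-0.02,0],[1,0,0,-0.02,0],[1,0,0,0,0],[1,0,0,0,0]]

```text
t: 14.1
tool_pos: [523.4, 78.9, 70.1]
orientation: [0.59, 0.808, 0.0, 0.0]
ft_force: [-1.7, -0.1, 9.3]
width: -0.0
finger_force: 4.8
```

arm_command:
  rows:
    - [[1,0,0,-0.02,0],[1,0,0,0,0],[1,0,0,0,0]]

```text
t: 14.4
tool_pos: [523.5, 78.9, 69.3]
orientation: [0.59, 0.808, 0.0, 0.0]
ft_force: [-1.4, -0.4, 11.1]
width: -0.3
finger_force: 5.5
```

arm_command:
  rows:
    - [[1,0,0,-0.02,0],[1,0,0,0,0],[1,0,0,0,0]]

```text
t: 14.7
tool_pos: [523.5, 79.0, 68.6]
orientation: [0.59, 0.808, 0.0, 0.0]
ft_force: [-3.2, -0.2, 14.5]
width: 0.4
finger_force: 6.9
```

The force now climbs past the sliding level at the plate's stiffness, so the pin has reached its stop. I'll retreat and check by numbers, since the picture allowance is used up.

arm_command:
  rows:
    - [[1,0,0,0.1,0],[1,0,0,0.5,0],[1,0,0,1,0],[1,0,0,1,0],[1,-0.5,-1,0,0],[1,-0.5,-1,0,0],[1,-0.5,-1,0,0],[1,-0.5,-1,0,0],[1,0,0,0,0],[1,0,0,0,0]]

```text
t: 15.7
tool_pos: [433.4, -101.3, 197.3]
orientation: [0.591, 0.807, 0.0, 0.0]
ft_force: [0.8, 0.2, -0.8]
width: 0.0
finger_force: 0.0
```

Run:
```python
from h import *
st();S=cam("scene");T=cam("top")
for n,P in(("new",(523.3,79,58)),("fixed",(503.8,139.5,58)),("spent",(498,-274,51.5))):
    a,b=[tuple((proj(c,P)-11).astype(int))+(22,22) for c in(S,T)]
    for k in('o','ok'):
        try:
            p,x=blob(S["pixels"],a,k);print(n,k,"scene",p.round(1),x,end=" ")
            q,y=blob(T["pixels"],b,k);print("top",q.round(1),y,tri(S,p,T,q))
        except Exception as e: print(e)
```

```text
t 15.7 tcp [ 433.4 -101.3  197.3] yaw 17.5 f [ 0.8  0.2 -0.8] w 0.0 ff 0.0 q [ 0.43  0.43 -0.35  2.11  0.24  0.64  0.21]
new o scene [409.1 228.9] 10 attempt to get argmax of an empty sequence
new ok scene [408.9 230.6] 44 top [185.5 257.7] 53 (array([524.95669896,  71.83199404,  59.74942017]), np.float64(7.356765343001836))
fixed o scene [425.9 220.8] 11 top [145.5 269. ] 26 (array([503.55232413, 138.63398651,  63.53244146]), np.float64(2.3652470859996666))
fixed ok scene [425.8 222.6] 44 top [147.1 269.3] 85 (array([503.76017274, 138.1606981 ,  58.56261051]), np.float64(0.9962010491814394))
spent o scene [267.  254.1] 16 top [372.6 267.4] 33 (array([ 497.30631862, -273.6389746 ,   57.17323382]), np.float64(2.1741645571673662))
spent ok scene [266.9 255.7] 64 top [372.4 267.3] 133 (array([ 497.83005701, -273.86926429,   53.25517151]), np.float64(2.607396037807137))
```

The new rivet matches the factory one in the scene view: pin-to-head offset 1.7 against 1.8 px, orange area 10 against 11 px, head area 44 px on both. It is home and flush, and the spent rivet hasn't moved.

```bash
python3 -c "
from cell import r
print(r.finish_job())"
```

```text
the job is handed in; nothing more can be done
None
```

The unused rivet sits fully home in the plate's empty hole with its pin pressed flush. The highest plate force I read was about 14.5 N, and the job was handed in at about 16 s. The final check was by pixel measurements in the scene view, because the arm blocked the top camera.

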